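# Press a lens cell home with a trigger clamp

## Task

Use the trigger clamp to press the brass lens cell fully home in the black block: pump the trigger until the cell's flange sits flush against the block. Then press the clamp's release lever and slide the jaw all the way back to its stop, so that the block can be taken out. Leave the other things on the bench where they are.

Things in the scene. Friction and masses are not known exactly. Their poses are not given: they have to be found in the camera images.
- press_clamp: Fixed rig: 130x304x12 mm base plate, toothed steel bar in two black saddles, fixed jaw and black lens block. Origin: on the bench under the bar's centreline. +y runs along the bar in the sliding jaw's OPENING direction; grip, trigger and release lever overhang the plate on the -x side, 33 mm over bare bench; jaws and block are on the +x side. All parts move level, in its x-y plane.
- jaw (a joint): Sliding head of the clamp (black housing, jaw with round pad, pistol grip), m along +y of press_clamp: 0.080 = fully back at the stop pin on the bar; 0.004 = pad on the flange of a cell fully home; starts 0.020 to 0.040. Ratchets freely towards the block (-y); a toothed brake stops it going back unless the release lever is held pressed. Friction 4 N. Housing 62 mm along the bar, top 69 mm over bench.
- trigger (a joint): Grey trigger before the pistol grip, 11 mm thick, 37 to 59 mm above the bench. rad: 0 = sprung out (rest), 0.46 = pulled to the grip. Pivot at x +14, y jaw+4 mm of press_clamp. Pull towards the grip (+y), then let it spring fully out: a full pull draws the head about 8 mm and it slips back 3: 5 mm net a pump. 2 to 5 N idle, 10 to 13 N while pressing the cell in; stalls once the cell is home.
- trigger_push (a point): Where one finger pushes the trigger: its front (-y) face, 48 mm above the bench, 20 mm from its free end. At rest at x -95 mm, y jaw-27 mm of press_clamp; moves with head and trigger (50 mm towards the grip in a full pull, relative to the head). Pushing is enough, nothing need be gripped.
- release (a joint): Steel release lever, shorter than the trigger, between it and the bar, in front of it; 7 mm thick, 38 to 58 mm above the bench. rad: 0.22 = fully pressed (brake free); at rest 0 to 0.16 as its tooth lies on the bar; springs back. Press it in the same direction as the trigger (+y of press_clamp), about 2 N; pushing on carries the whole head back along the bar (6 to 8 N).
- release_push (a point): Where a finger presses the release lever: its front (-y) face, 48 mm above the bench, 16 mm from its free end. At rest at x -51 mm, y jaw-48 mm of press_clamp; moves with the head. The housing's side is 32 mm away towards +x; the trigger lies behind the lever (+y).
- jaw_pad (a point): Centre of the front face of the moving jaw's round pad (34 mm across), facing -y of press_clamp towards the cell, 48 mm above the bench.
- cell (a joint): Brass lens cell: sleeve of 36 mm diameter with a 47 mm flange 7.5 mm thick, part-way in the block's bore. Value in m: gap between flange and block, 0 = flush, fully home; starts 0.008 to 0.013. Tight fit: slides in under about 25 N and stays where it is left.
- cell_flange (a point): Centre of the block side of that cell's flange, on the bore axis, 48 mm above the bench.
- block_face (a point): Centre of the bore on the face of the black lens block (70 x 45 x 72 mm, top 84 mm above the bench) that the flange must meet; the face looks to +y of press_clamp, 48 mm above the bench.
- stand: Bystander: stepped brass post with a steel ball on top, 48 mm diameter, 91 mm high; origin under its centre.
- parallel: Bystander: plain steel bar 125 x 22 x 16 mm lying flat; origin under its centre.
- spare_cell: Bystander: a second brass lens cell standing on its flange (47 mm diameter, 49 mm high), not in any block; origin under its centre.
- screwdriver: Bystander: screwdriver about 180 mm long (handle 25 mm thick) lying flat beside the clamp; origin under its middle.

How it is judged:
By the outcome, as a careful person would: the job done as asked, in the order asked, and still so for the second after the job is handed in, with the robot touching nothing.
It also fails if it takes over 58 s, if anything falls off the work surface, if the arm or the gripper's body presses on something with over 40 N, if the wrist force passes 120 N, or if a joint passes its speed limit or range.

## Robot

A 6-joint arm with a two-finger parallel gripper is mounted at the origin on the work surface. World frame = base frame: x ahead of the robot, y to its left, z up, the work surface at z = 0. Lengths are in m, angles in rad, forces in N, time in s.
With the tool pointing down it reaches from about 0.275 to 0.725 m from the base axis. Payload 15.9 kg.
Tool frame: the origin (TCP) lies between the finger pads; the fingertips stand 11 mm ahead of it and the grasp point (between the pads) lies 8 mm behind it; z points along the fingers, y is the line along which they close (so a half turn about z gives the same grasp; the last joint's range is limited). The gripper opens to 85 mm and grips with 20 to 120 N. Pads are 22 mm wide; open, the fingers measure 114 mm over their backs; the gripper's body (76 mm by 85 mm) begins 54 mm behind the grasp point. The pads swing forward as they close: fully open they stand 13 mm farther back than shut.
Start: joints at [-1.117, 0.213, -0.034, 1.323, 0, 1.571], TCP at [0.219, -0.449, 0.242] pointing down, gripper open.
Joint ranges: [-2.98, 2.98], [-0.74, 1.72], [-1.14, 1.35], [-2.1, 2.04], [-1.57, 1.44], [-3.14, 3.14]. Speed limits (rad/s): [1.89, 1.89, 2.39, 2.57, 3.14, 3.14].

## Interface

Orientations are given as a unit quaternion [x, y, z, w].
In Python, from plant import read_state, cams, order gives the robot as it stands. The module is installed in compiled form; this text tells all that it offers.
- The arm moves only by the tool arm_command, never from a script. Its argument "series" is a list of rows, each a list of 7 numbers: the shift along the world's x, y, z in m, then the turn, a rotation vector about the world's x, y, z in degrees, then the opening, from 0 (shut) to 1 (fully open). A call has 1 to 8 rows; each row is the pose to reach, as a shift and turn from the pose commanded when the call began; what a row does not reach only later rows make up. A row lasts 1/12 s, in which the tool goes at most 41.7 mm and 7.16 degrees, less where a joint would pass 70% of its speed; a pose out of reach is approached as far as the arm can. A call with a gripper value outside its range is refused whole. The fingers move at their own pace and stop on an object; "force" is the grip in N (left out, the last holds). Time passes only in rows, so rows that repeat a pose let the fingers close. It gives the time, the measured TCP pose, the force, the opening and the grip force at its end, in the units of the state.
- read_state(): the state, without advancing time (a new reading comes with each control period).
- cams.read_camera(name): name is "scene" or "top"; returns the picture (480x640x3 uint8, red, green, blue); there is no depth.
- cams.calibration(name): a dict with "fx", "fy", "cx", "cy" (pixels), "origin" and "orientation" of the camera in the world. Camera axes: x right, y down, z forward; pixel columns grow to the right and rows downward; lengths in m; the calibration is good to about 2 mm. A picture is of the moment at which its call begins. calibration takes no time and is no camera call.
- order.job_done(): hands the job in; it is judged then, once.
The state is a dict: "t": time; "q": joint angles; "dq": joint speeds; "tau": joint torques, N m; "tool_pos": TCP position; "tool_rot": TCP orientation; "ft_force": force on the tool from outside, world axes, zero at the start; "moment": the same for the moment, N m; "finger_gap": finger opening in m; "finger_force": force on a finger pad.
Only numpy, scipy, OpenCV 4.12 (cv2) and the standard library are available. Lean on these libraries where they do the work, as an engineer would, in place of code of your own. Each camera call takes 0.05 s, during which the arm holds its last target. There are 200 camera calls.

## Working session

There is one attempt and no reset: what is moved stays moved. The work goes in short steps, Python scripts to look and compute and a tool call to move; the robot and the scene stay as the last step left them, time stands still between calls to the robot, and variables do not carry over. Pictures are saved under pics/ and viewed, at most 10 in all, crops included, and the job is handed in when it is done.

Besides the shell and the picture viewer there is one more tool, called after "Call:" as name(argument=value, ...) on one line, values as JSON. arm_command: Moves the arm, as the interface text tells. Its arguments: {"type":"object","properties":{"series":{"type":"array"},"force":{"type":"number"}},"required":["series"]}

```bash
mkdir -p pics; python3 - <<'E'
from plant import read_state,cams
import cv2
for n in("scene","top"):
    cv2.imwrite(f"pics/{n}0.png",cams.read_camera(n)[:,:,::-1]); print(cams.calibration(n))
s=read_state();print(s["t"],s["tool_pos"],s["tool_rot"],s["ft_force"])
E
```

```text
{'fx': 463.40555828622496, 'fy': 463.40555828622496, 'cx': 317.43748565671865, 'cy': 235.20842563920024, 'origin': array([1.00387406, 0.44470954, 0.50148192]), 'orientation': array([ 0.33642471,  0.8234305 , -0.4209314 , -0.17775651])}
{'fx': 474.2869443893502, 'fy': 474.2869443893502, 'cx': 328.74086022515854, 'cy': 240.14319143944695, 'origin': array([ 0.52580532, -0.00600143,  0.94559156]), 'orientation': array([-0.70288313,  0.71060331, -0.01469126,  0.02797163])}
0.1 [ 0.21907239 -0.44911003  0.24186081] [ 9.74369589e-01  2.24952524e-01 -9.83642943e-05 -5.06546072e-04] [ 0.7189349  -0.18980562  0.41992436]
```

View pics/scene0.png

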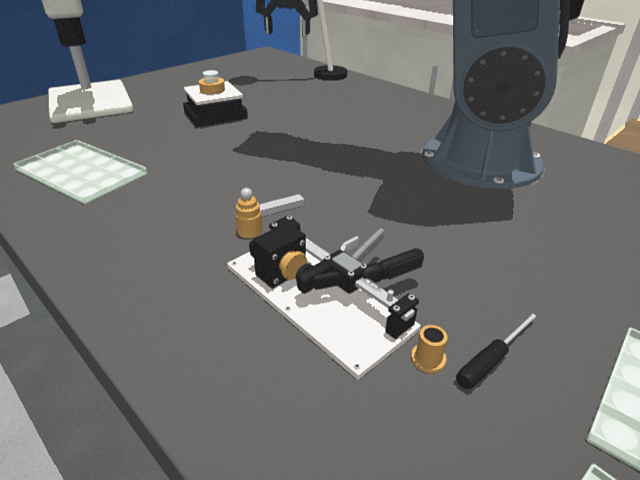

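View pics/top0.png

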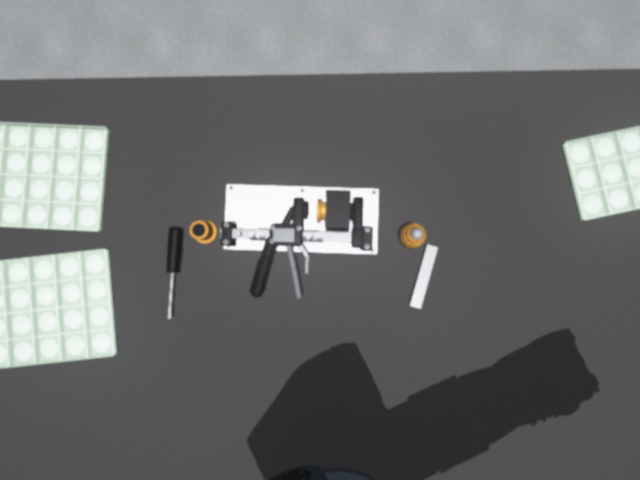

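Clamp lies at pixels (222–380, 183–255) in top view, its +y to the left (world +y) and trigger/lever pointing towards the robot: trigger tip ~(299,297), lever tip ~(307,272). Bystanders are clear of the lever side.

```bash
cat > h.py <<'E'
import numpy as np,cv2
from plant import read_state,cams
from scipy.spatial.transform import Rotation as R
def ray(n,u,v,z):
    c=cams.calibration(n);d=R.from_quat(c["orientation"]).apply([(u-c["cx"])/c["fx"],(v-c["cy"])/c["fy"],1])
    return c["origin"]+d*(z-c["origin"][2])/d[2]
def crop(n,name,x0,y0,w,h,k):
    im=cams.read_camera(n)[:,:,::-1]
    cv2.imwrite(f"pics/{name}.png",cv2.resize(im[y0:y0+h,x0:x0+w],None,fx=k,fy=k,interpolation=cv2.INTER_CUBIC)); return im
E
python3 - <<'E'
from h import *
im=crop("top","c1",210,175,180,135,4)
m=(im.min(2)>200).astype(np.uint8);m[:, :215]=0;m[:,390:]=0;m[:175]=0;m[258:]=0
c=max(cv2.findContours(m,0,2)[0],key=cv2.contourArea)
r=cv2.minAreaRect(c);print(r)
for p in cv2.boxPoints(r):print(p,ray("top",*p,.012).round(4))
E
```

```text
((301.2814025878906, 218.63592529296875), (153.28787231445312, 65.66534423828125), 1.818302869796753)
[223.63428 249.02014] [0.5671 0.2194 0.012 ]
[225.71783 183.38788] [0.6981 0.2156 0.012 ]
[378.92853 188.25171] [ 0.6842 -0.0893  0.012 ]
[376.84497 253.88397] [ 0.5542 -0.083   0.012 ]
```

View pics/c1.png

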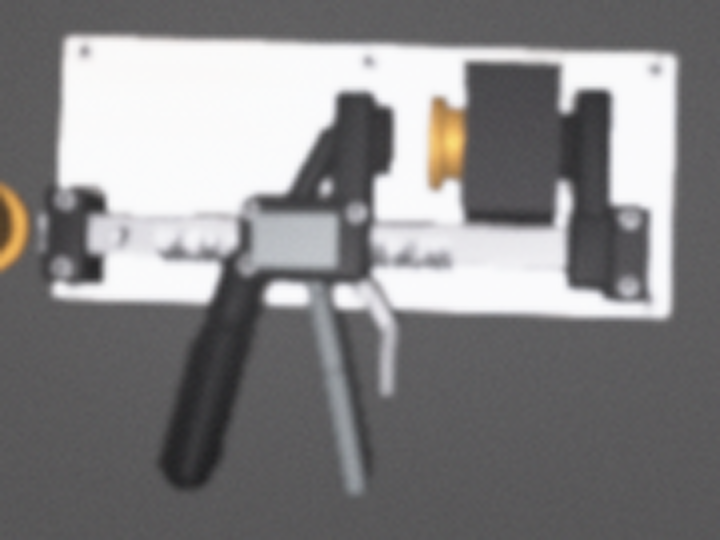

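The crop shows the trigger tip at crop (353,492) and the release lever's end at (387,393), so top pixels (298,298) and (307,273); the pad is at (392,140), the flange at (430–448,143), the block face at (466,143).

```bash
python3 - <<'E'
from h import *
f=lambda u,v,z:ray("top",210+u/4,175+v/4,z)[:2]
y=np.array([.0435,.999]);x=np.array([y[1],-y[0]])
P={"trigtip":(353,492,.059),"trigfrontmid":(349,420,.059),"levtip":(387,393,.058),"levfront":(393,360,.058),"headR":(372,250,.069),"headL":(240,250,.069),
"pad":(393,140,.065),"flangeL":(430,143,.065),"flangeR":(448,143,.065),"blk":(466,143,.084),"barR":(565,249,.05),"barL":(90,233,.05),"stop":(123,235,.055)}
for k,p in P.items():
    w=f(*p);print(k,w.round(4),"x̂ŷ",round(w@x,4),round(w@y,4))
E
```

```text
trigtip [0.4722 0.0683] x̂ŷ 0.4688 0.0887
trigfrontmid [0.5056 0.0699] x̂ŷ 0.5021 0.0918
levtip [0.518  0.0521] x̂ŷ 0.5152 0.0746
levfront [0.5334 0.0492] x̂ŷ 0.5307 0.0724
headR [0.5843 0.0579] x̂ŷ 0.5812 0.0832
headL [0.585  0.1192] x̂ŷ 0.5793 0.1446
pad [0.636 0.048] x̂ŷ 0.6333 0.0756
flangeL [0.6344 0.0307] x̂ŷ 0.6324 0.0583
flangeR [0.6342 0.0223] x̂ŷ 0.6326 0.0499
blk [0.6318 0.0135] x̂ŷ 0.6306 0.0409
barR [ 0.585  -0.0321] x̂ŷ 0.5858 -0.0066
barL [0.5952 0.1934] x̂ŷ 0.5862 0.2191
stop [0.5937 0.1766] x̂ŷ 0.5854 0.2023
```

Call:
arm_command(series=[[0.269, 0.481, 0, 0, 0, 61.5, 0], [0.269, 0.481, 0, 0, 0, 61.5, 0], [0.269, 0.481, 0, 0, 0, 61.5, 0], [0.269, 0.481, 0, 0, 0, 61.5, 0], [0.269, 0.481, 0, 0, 0, 61.5, 0], [0.269, 0.481, 0, 0, 0, 61.5, 0], [0.269, 0.481, 0, 0, 0, 61.5, 0], [0.269, 0.481, 0, 0, 0, 61.5, 0]], force=60)

```text
t: 0.82
tool_pos: [0.3822, -0.1565, 0.2424]
tool_rot: [0.745, 0.667, 0.0, 0.0]
ft_force: [0.8, -1.3, -0.0]
finger_gap: 0.0001
finger_force: 0.0
```

Call:
arm_command(series=[[0.106, 0.188, 0, 0, 0, 4, 0], [0.106, 0.188, 0, 0, 0, 4, 0], [0.106, 0.188, 0, 0, 0, 4, 0], [0.106, 0.188, 0, 0, 0, 4, 0], [0.106, 0.188, 0, 0, 0, 4, 0], [0.106, 0.188, 0, 0, 0, 4, 0], [0.106, 0.188, -0.08, 0, 0, 4, 0], [0.106, 0.188, -0.08, 0, 0, 4, 0]])

```text
t: 1.48
tool_pos: [0.4892, 0.0305, 0.162]
tool_rot: [0.723, 0.691, 0.001, 0.001]
ft_force: [1.2, -0.3, -0.9]
finger_gap: 0.0002
finger_force: 0.0
```

Call:
arm_command(series=[[-0.001, 0, -0.04, 0, 0, 0, 0], [-0.001, 0, -0.075, 0, 0, 0, 0], [-0.001, 0, -0.1, 0, 0, 0, 0], [-0.001, 0, -0.117, 0, 0, 0, 0], [-0.001, 0, -0.117, 0, 0, 0, 0]])

```text
t: 1.9
tool_pos: [0.4843, 0.0292, 0.0421]
tool_rot: [0.724, 0.69, -0.002, -0.002]
ft_force: [-0.5, -1.0, -0.7]
finger_gap: 0.0001
finger_force: 0.0
```

```bash
python3 - <<'E'
from h import *
crop("scene","s2",210,180,240,180,3)
s=read_state();print(s["t"],s["tool_pos"],s["ft_force"])
E
```

```text
1.95 [0.48548566 0.02929523 0.04412202] [-0.25886908 -0.13446567  0.03206475]
```

View pics/s2.png

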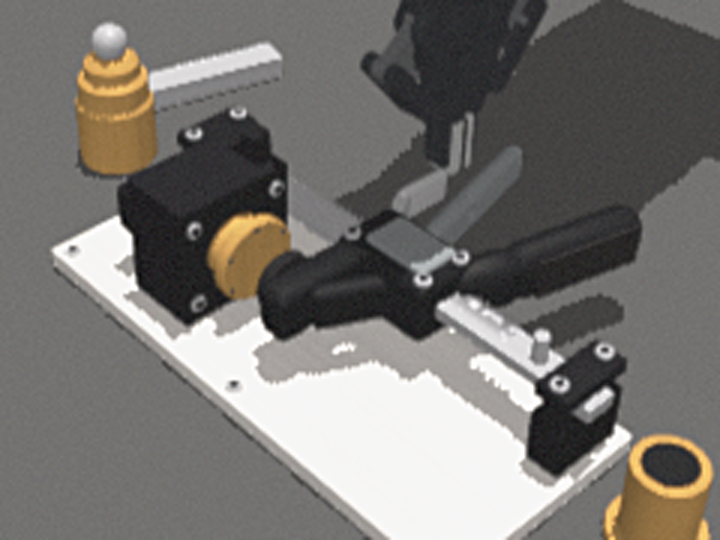

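The shut fingers (crop ~(455,150)) stand in front of the trigger (520,160), beyond the lever's end (405,195); the view is clear. Push.

Call:
arm_command(series=[[0.0005, 0.013, 0, 0, 0, 0, 0], [0.001, 0.025, 0, 0, 0, 0, 0], [0.0015, 0.033, 0, 0, 0, 0, 0], [0.002, 0.04, 0, 0, 0, 0, 0], [0.002, 0.047, 0, 0, 0, 0, 0], [0.0025, 0.053, 0, 0, 0, 0, 0], [0.0025, 0.059, 0, 0, 0, 0, 0], [0.0025, 0.059, 0, 0, 0, 0, 0]])

```text
t: 2.62
tool_pos: [0.4901, 0.0893, 0.0459]
tool_rot: [0.723, 0.69, 0.0, 0.001]
ft_force: [1.0, -5.2, 1.8]
finger_gap: 0.0002
finger_force: 2.2
```

```bash
python3 - <<'E'
from h import *
crop("top","c2",210,175,180,135,4)
s=read_state();print(s["t"],s["tool_pos"],s["ft_force"])
E
```

```text
2.6667 [0.48996226 0.08893028 0.04580914] [ 0.97203584 -4.1287043   2.09272479]
```

View pics/c2.png

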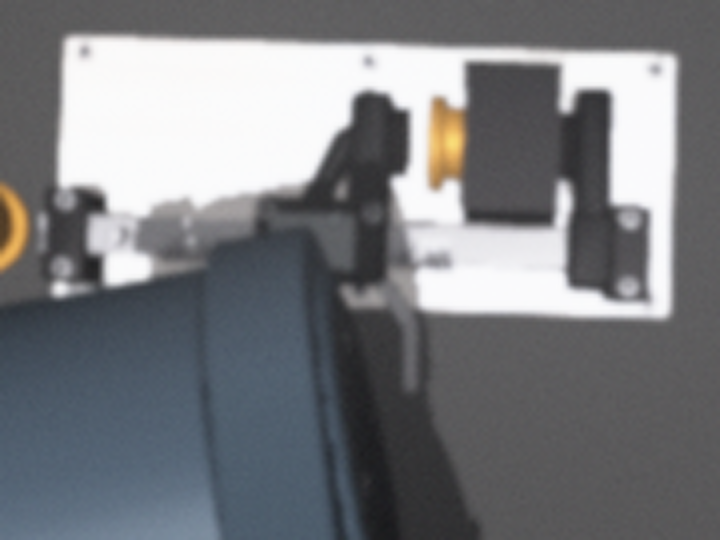

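The head has moved ~7 mm (pad front 393→409 crop px), so nearly a full pull at this point. Finish the pull and let it spring out.

Call:
arm_command(series=[[0, 0.002, -0.001, 0, 0, 0, 0], [0, 0.004, -0.001, 0, 0, 0, 0], [0, -0.015, -0.001, 0, 0, 0, 0], [-0.001, -0.035, -0.001, 0, 0, 0, 0], [-0.002, -0.054, -0.001, 0, 0, 0, 0], [-0.002, -0.054, -0.001, 0, 0, 0, 0]])

```text
t: 3.17
tool_pos: [0.4872, 0.0323, 0.0444]
tool_rot: [0.724, 0.69, -0.0, -0.0]
ft_force: [-0.4, 1.0, -0.6]
finger_gap: -0.0
finger_force: 0.0
```

Call:
arm_command(series=[[0, 0.012, 0, 0, 0, 0, 0], [0.001, 0.021, 0, 0, 0, 0, 0], [0.001, 0.029, 0, 0, 0, 0, 0], [0.002, 0.037, 0, 0, 0, 0, 0], [0.002, 0.044, 0, 0, 0, 0, 0], [0.002, 0.05, 0, 0, 0, 0, 0], [0.002, 0.05, 0, 0, 0, 0, 0]])

```text
t: 3.75
tool_pos: [0.4897, 0.0863, 0.0443]
tool_rot: [0.723, 0.691, 0.0, 0.0]
ft_force: [1.8, -5.1, -1.2]
finger_gap: -0.0
finger_force: 2.3
```

Call:
arm_command(series=[[0, 0.002, 0, 0, 0, 0, 0], [0, 0.003, 0, 0, 0, 0, 0], [0, 0.003, 0, 0, 0, 0, 0]])

```text
t: 4.0
tool_pos: [0.4898, 0.0885, 0.0444]
tool_rot: [0.723, 0.691, -0.0, 0.001]
ft_force: [2.9, -6.7, -1.6]
finger_gap: -0.0
finger_force: 2.8
```

Call:
arm_command(series=[[0, -0.018, 0, 0, 0, 0, 0], [-0.001, -0.038, 0, 0, 0, 0, 0], [-0.002, -0.058, 0, 0, 0, 0, 0], [-0.002, -0.058, 0, 0, 0, 0, 0]])

```text
t: 4.33
tool_pos: [0.4873, 0.0285, 0.0443]
tool_rot: [0.724, 0.69, -0.0, 0.0]
ft_force: [-0.0, 0.6, -0.2]
finger_gap: 0.0001
finger_force: 0.0
```

```bash
python3 - <<'E'
from h import *
crop("top","c3",210,175,180,135,4)
s=read_state();print(s["t"],s["tool_pos"],s["ft_force"])
E
```

```text
4.3833 [0.48744786 0.02961886 0.04435439] [0.25953276 1.21360348 0.56538161]
```

View pics/c3.png

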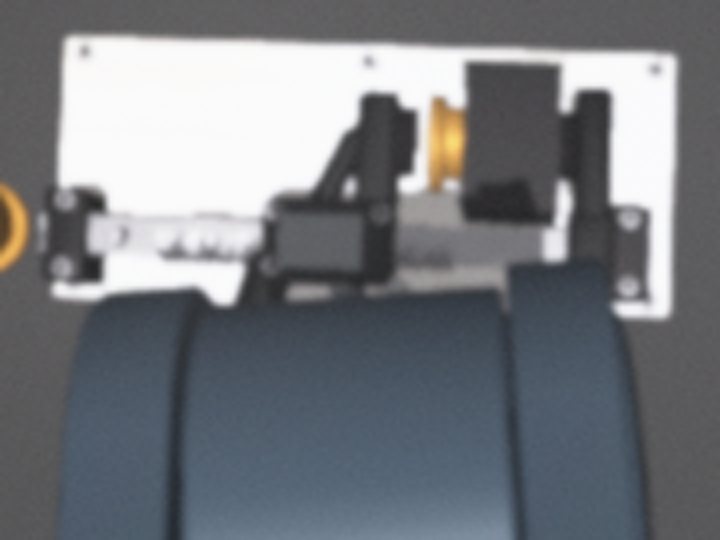

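Head advanced 10.7 mm after two pumps (pad front 393→416 crop px; flange at 430). Pump 3.

Call:
arm_command(series=[[0, 0.012, 0, 0, 0, 0, 0], [0.001, 0.021, 0, 0, 0, 0, 0], [0.001, 0.029, 0, 0, 0, 0, 0], [0.002, 0.037, 0, 0, 0, 0, 0], [0.002, 0.044, 0, 0, 0, 0, 0], [0.002, 0.05, 0, 0, 0, 0, 0], [0.002, 0.053, 0, 0, 0, 0, 0], [0.002, 0.053, 0, 0, 0, 0, 0]])

```text
t: 5.05
tool_pos: [0.49, 0.0832, 0.0443]
tool_rot: [0.723, 0.691, -0.001, 0.001]
ft_force: [5.7, -12.7, -3.8]
finger_gap: 0.0002
finger_force: 5.4
```

Call:
arm_command(series=[[0, -0.018, 0, 0, 0, 0, 0], [-0.001, -0.038, 0, 0, 0, 0, 0], [-0.002, -0.058, 0, 0, 0, 0, 0], [-0.002, -0.058, 0, 0, 0, 0, 0]])

```text
t: 5.38
tool_pos: [0.4874, 0.0237, 0.0443]
tool_rot: [0.724, 0.69, -0.0, 0.0]
ft_force: [0.1, 0.5, 0.7]
finger_gap: -0.0004
finger_force: 0.0
```

Call:
arm_command(series=[[0, 0.012, 0, 0, 0, 0, 0], [0.001, 0.021, 0, 0, 0, 0, 0], [0.001, 0.029, 0, 0, 0, 0, 0], [0.002, 0.037, 0, 0, 0, 0, 0], [0.002, 0.044, 0, 0, 0, 0, 0], [0.002, 0.05, 0, 0, 0, 0, 0], [0.002, 0.053, 0, 0, 0, 0, 0], [0.002, 0.053, 0, 0, 0, 0, 0]])

```text
t: 6.05
tool_pos: [0.4897, 0.0785, 0.0443]
tool_rot: [0.723, 0.691, -0.001, 0.001]
ft_force: [2.0, -12.7, -2.2]
finger_gap: -0.0002
finger_force: 5.8
```

Call:
arm_command(series=[[0, -0.018, 0, 0, 0, 0, 0], [-0.001, -0.038, 0, 0, 0, 0, 0], [-0.002, -0.058, 0, 0, 0, 0, 0], [-0.002, -0.058, 0, 0, 0, 0, 0]])

```text
t: 6.38
tool_pos: [0.4874, 0.0189, 0.0443]
tool_rot: [0.724, 0.69, -0.0, 0.0]
ft_force: [-0.5, -0.0, -0.6]
finger_gap: -0.0002
finger_force: 0.0
```

Call:
arm_command(series=[[0, 0.012, 0, 0, 0, 0, 0], [0.001, 0.021, 0, 0, 0, 0, 0], [0.001, 0.029, 0, 0, 0, 0, 0], [0.002, 0.037, 0, 0, 0, 0, 0], [0.002, 0.044, 0, 0, 0, 0, 0], [0.002, 0.05, 0, 0, 0, 0, 0], [0.002, 0.053, 0, 0, 0, 0, 0], [0.002, 0.053, 0, 0, 0, 0, 0]])

```text
t: 7.05
tool_pos: [0.4895, 0.0731, 0.0442]
tool_rot: [0.723, 0.691, -0.001, 0.001]
ft_force: [2.8, -15.8, -0.6]
finger_gap: -0.0001
finger_force: 7.3
```

```bash
python3 - <<'E'
from h import *
im=crop("top","c4",290,185,100,75,8)
s=read_state();print(s["t"],s["tool_pos"],s["ft_force"])
E
```

```text
7.1 [0.48951455 0.07298954 0.0442225 ] [  1.90731976 -15.07088158  -0.85429176]
```

View pics/c4.png

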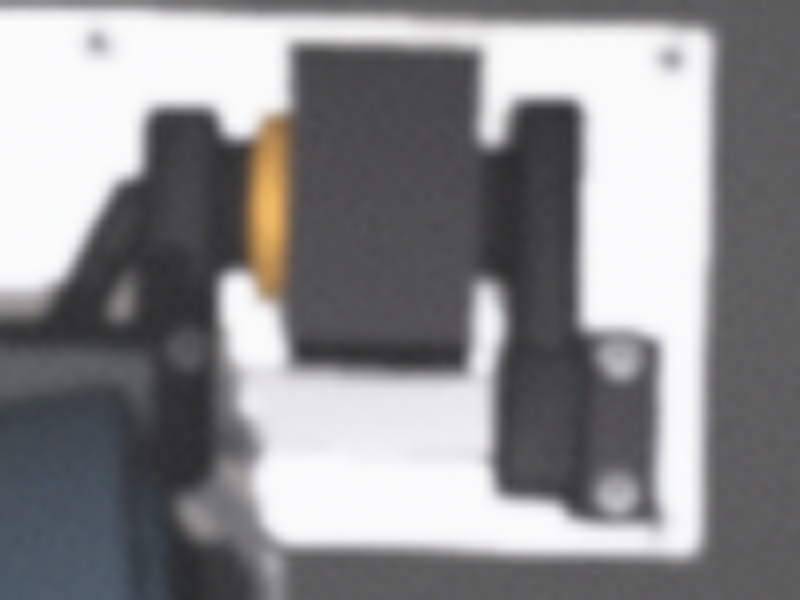

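The flange's pad-side edge is at px ~321 (was 317.5), so ~6.3 mm pressed in with about 3 mm still to go. Pump again, more gently at the end to feel the stall.

Call:
arm_command(series=[[0, -0.018, 0, 0, 0, 0, 0], [-0.001, -0.038, 0, 0, 0, 0, 0], [-0.002, -0.058, 0, 0, 0, 0, 0], [-0.002, -0.058, 0, 0, 0, 0, 0]])

```text
t: 7.43
tool_pos: [0.4874, 0.014, 0.0443]
tool_rot: [0.724, 0.69, -0.0, 0.0]
ft_force: [-0.4, 0.5, -0.4]
finger_gap: -0.0001
finger_force: 0.0
```

Call:
arm_command(series=[[0, 0.012, 0, 0, 0, 0, 0], [0.001, 0.021, 0, 0, 0, 0, 0], [0.001, 0.027, 0, 0, 0, 0, 0], [0.002, 0.032, 0, 0, 0, 0, 0], [0.002, 0.036, 0, 0, 0, 0, 0], [0.002, 0.039, 0, 0, 0, 0, 0], [0.002, 0.041, 0, 0, 0, 0, 0], [0.002, 0.041, 0, 0, 0, 0, 0]])

```text
t: 8.1
tool_pos: [0.4882, 0.0549, 0.044]
tool_rot: [0.723, 0.69, -0.003, 0.001]
ft_force: [-7.9, -25.2, 6.5]
finger_gap: -0.0003
finger_force: 12.9
```

Call:
arm_command(series=[[0, 0.002, 0, 0, 0, 0, 0], [0, 0.004, 0, 0, 0, 0, 0], [0, 0.004, 0, 0, 0, 0, 0]])

```text
t: 8.35
tool_pos: [0.4883, 0.0582, 0.044]
tool_rot: [0.724, 0.69, -0.003, 0.002]
ft_force: [-6.0, -30.7, 4.8]
finger_gap: 0.0
finger_force: 15.6
```

Call:
arm_command(series=[[0, 0.002, 0, 0, 0, 0, 0], [0, 0.003, 0, 0, 0, 0, 0], [0, 0.003, 0, 0, 0, 0, 0]])

```text
t: 8.6
tool_pos: [0.4884, 0.0607, 0.044]
tool_rot: [0.724, 0.69, -0.003, 0.002]
ft_force: [-5.4, -34.4, 6.2]
finger_gap: 0.0003
finger_force: 17.3
```

Force rose well above pressing level (stall). Back off and look.

Call:
arm_command(series=[[0, -0.018, 0, 0, 0, 0, 0], [-0.001, -0.038, 0, 0, 0, 0, 0], [-0.002, -0.055, 0, 0, 0, 0, 0], [-0.002, -0.055, 0, 0, 0, 0, 0]])

```text
t: 8.93
tool_pos: [0.4874, 0.0072, 0.0443]
tool_rot: [0.724, 0.69, -0.0, 0.0]
ft_force: [0.2, 0.6, -0.1]
finger_gap: -0.0002
finger_force: 0.0
```

```bash
python3 - <<'E'
from h import *
im=crop("scene","s3",260,205,100,75,8)
im2=crop("top","x",290,185,100,75,8)
a=cv2.imread("pics/s3.png");b=cv2.imread("pics/x.png")
cv2.imwrite("pics/m.png",cv2.resize(np.vstack([a,b]),None,fx=.5,fy=.5))
s=read_state();print(s["t"],s["tool_pos"],s["ft_force"])
E
```

```text
9.0333 [0.48759041 0.00875586 0.04434536] [-0.21785165  0.85662131  0.57758523]
```

View pics/m.png

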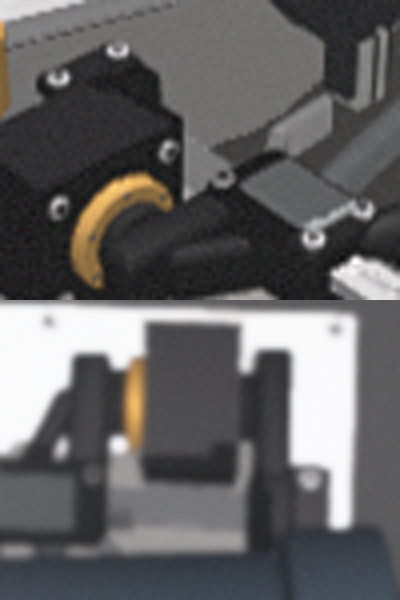

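```bash
python3 - <<'E'
from h import *
y=np.array([.0435,.999])
im=cv2.GaussianBlur(cams.read_camera("top"),(1,1),0).astype(float)
for v in(208,210,212):
    row=im[v,310:335]; print(v,[(310+i,*map(int,p)) for i,p in enumerate(row)][4:20])
for u,z in((321,.0715),(320.5,.0715),(317.5,.0715),(326.25,.084)):print(u,z,round(float(ray("top",u,210.5,z)[:2]@y),4))
E
```

```text
208 [(314, 68, 68, 70), (315, 63, 61, 66), (316, 57, 55, 57), (317, 54, 54, 56), (318, 55, 54, 56), (319, 61, 58, 60), (320, 85, 72, 62), (321, 148, 111, 73), (322, 209, 158, 91), (323, 228, 176, 97), (324, 219, 168, 95), (325, 175, 134, 85), (326, 119, 98, 79), (327, 86, 81, 81), (328, 78, 76, 79), (329, 76, 74, 76)]
210 [(314, 67, 66, 70), (315, 60, 61, 65), (316, 54, 54, 57), (317, 55, 53, 56), (318, 55, 53, 56), (319, 59, 56, 57), (320, 93, 78, 62), (321, 160, 122, 76), (322, 219, 166, 92), (323, 234, 185, 101), (324, 225, 174, 96), (325, 178, 136, 87), (326, 117, 98, 81), (327, 88, 82, 82), (328, 79, 77, 81), (329, 79, 76, 80)]
212 [(314, 67, 67, 70), (315, 61, 61, 64), (316, 54, 54, 57), (317, 53, 52, 55), (318, 53, 54, 55), (319, 61, 58, 58), (320, 93, 77, 62), (321, 156, 118, 73), (322, 215, 163, 90), (323, 234, 185, 101), (324, 227, 175, 98), (325, 179, 138, 88), (326, 116, 98, 85), (327, 85, 81, 81), (328, 78, 78, 79), (329, 80, 79, 82)]
321 0.0715 0.0515
320.5 0.0715 0.0524
317.5 0.0715 0.058
326.25 0.084 0.0414
```

```bash
python3 - <<'E'
from h import *
y=np.array([.0435,.999])
now=cams.read_camera("top")[:,:,0].astype(float)
old=cv2.imread("pics/top0.png")[:,:,2].astype(float)
c4=cv2.imread("pics/c4.png")[:,:,2][4::8,4::8].astype(float); p5=now.copy();p5[185:260,290:390]=c4
def edge(im,rows,a,b,rise):
    r=im[rows].mean(0)[a:b]; lo,hi=r.min(),r.max();h=(lo+hi)/2
    for i in range(len(r)-1):
        if (r[i]-h)*(r[i+1]-h)<=0 and (r[i+1]>r[i])==rise:return a+i+(h-r[i])/(r[i+1]-r[i])
print("block edge vs plate row 196",edge(old,slice(194,198),320,334,False),edge(now,slice(194,198),320,334,False))
for n,im in(("old",old),("p5",p5),("now",now)):
    print(n,im[209:213].mean(0)[312:330].astype(int))
    print(n,"right",edge(im,slice(209,213),322,332,False))
for n,im in(("p5",p5),("now",now)):print(n,"left",edge(im,slice(209,213),317,325,True))
E
```

```text
block edge vs plate row 196 325.8291366906475 325.8127272727273
old [250 250 250 248 242 238 237 232 225 235 244 245 238 202 134  92  82  81]
old right 325.5738007380074
p5 [ 71  70  68  63  56  53  57  64  99 165 221 234 224 173 114  84  81  80]
p5 right 325.27941176470586
now [ 71  69  68  62  56  53  56  60  92 159 215 233 226 178 116  84  78  78]
now right 325.372
p5 left 320.67045454545456
now left 320.76022304832713
```

Call:
arm_command(series=[[0, 0.012, 0, 0, 0, 0, 0], [0.001, 0.021, 0, 0, 0, 0, 0], [0.001, 0.027, 0, 0, 0, 0, 0], [0.002, 0.03, 0, 0, 0, 0, 0], [0.002, 0.033, 0, 0, 0, 0, 0], [0.002, 0.036, 0, 0, 0, 0, 0], [0.002, 0.036, 0, 0, 0, 0, 0]])

```text
t: 9.72
tool_pos: [0.4889, 0.0434, 0.0441]
tool_rot: [0.724, 0.69, -0.001, 0.0]
ft_force: [-2.9, -7.3, 2.6]
finger_gap: 0.0
finger_force: 3.6
```

Call:
arm_command(series=[[0, 0.004, 0, 0, 0, 0, 0], [0, 0.008, 0, 0, 0, 0, 0], [0, 0.008, 0, 0, 0, 0, 0]])

```text
t: 9.97
tool_pos: [0.4885, 0.0501, 0.0441]
tool_rot: [0.724, 0.69, -0.002, 0.001]
ft_force: [-6.2, -19.2, 5.9]
finger_gap: -0.0002
finger_force: 9.3
```

```bash
python3 - <<'E'
from h import *
now=cams.read_camera("top").astype(float)
print(now[209:213,312:330,0].mean(0).astype(int))
old=cv2.imread("pics/top0.png").astype(float)
print(old[209:213,308:330].mean(0)[:,0].astype(int))
E
```

```text
[ 69  71  69  63  56  53  54  59  85 151 213 233 227 179 117  85  79  78]
[172 236 249 251 251 251 251 246 226 164 119 104  95 105 113 115 111  99
  88  83  82  82]
```

Same force curve at the same position and the flange edge unmoved (320.8 px): the cell is home and the clamp stalls. Now back off and go in front of the release lever.

Call:
arm_command(series=[[0, -0.02, 0, 0, 0, 0, 0], [0, -0.042, 0, 0, 0, 0, 0], [0, -0.064, 0, 0, 0, 0, 0], [0.02, -0.065, 0, 0, 0, 0, 0], [0.044, -0.065, 0, 0, 0, 0, 0], [0.044, -0.065, 0, 0, 0, 0, 0]])

```text
t: 10.52
tool_pos: [0.5372, -0.0138, 0.0447]
tool_rot: [0.724, 0.69, 0.001, 0.001]
ft_force: [-0.6, 0.7, 0.9]
finger_gap: 0.0001
finger_force: 0.0
```

```bash
python3 - <<'E'
from h import *
crop("scene","s4",250,190,200,150,4)
s=read_state();print(s["t"],s["tool_pos"],s["ft_force"])
E
```

```text
10.5667 [ 0.53524656 -0.01354537  0.04431903] [0.68970203 0.13377046 0.83213903]
```

View pics/s4.png

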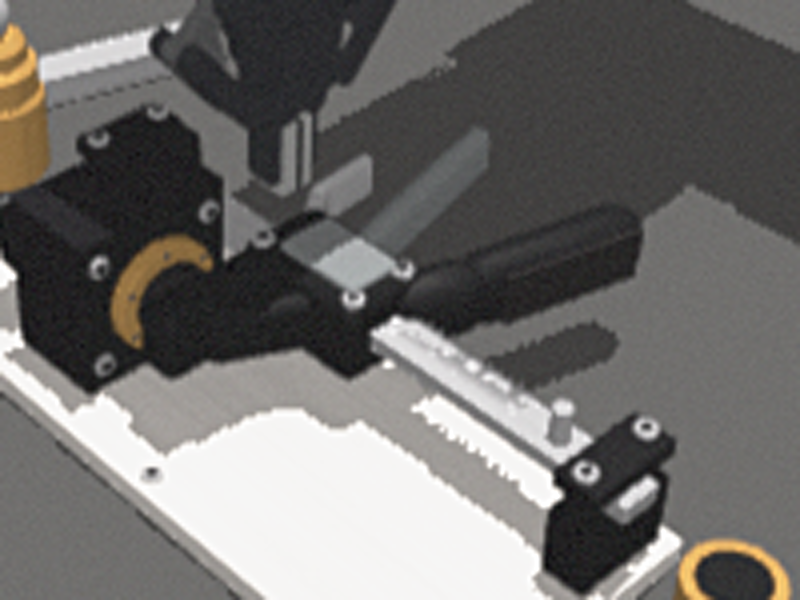

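The flange sits against the block; the fingers (crop ~(290,160)) stand in front of the lever (~(340,185)), clear of the housing. Press it and carry the head back.

Call:
arm_command(series=[[0.0005, 0.015, 0, 0, 0, 0, 0], [0.001, 0.024, 0, 0, 0, 0, 0], [0.001, 0.03, 0, 0, 0, 0, 0], [0.001, 0.036, 0, 0, 0, 0, 0], [0.002, 0.042, 0, 0, 0, 0, 0], [0.002, 0.048, 0, 0, 0, 0, 0], [0.002, 0.054, 0, 0, 0, 0, 0], [0.002, 0.06, 0, 0, 0, 0, 0]])

```text
t: 11.23
tool_pos: [0.5342, 0.0466, 0.044]
tool_rot: [0.723, 0.69, -0.001, -0.0]
ft_force: [-4.8, -4.5, 0.5]
finger_gap: -0.0
finger_force: 2.6
```

Call:
arm_command(series=[[0, 0.006, 0, 0, 0, 0, 0], [0.001, 0.012, 0, 0, 0, 0, 0], [0.001, 0.018, 0, 0, 0, 0, 0], [0.001, 0.024, 0, 0, 0, 0, 0], [0.001, 0.03, 0, 0, 0, 0, 0], [0.002, 0.036, 0, 0, 0, 0, 0], [0.002, 0.042, 0, 0, 0, 0, 0], [0.002, 0.042, 0, 0, 0, 0, 0]])

```text
t: 11.9
tool_pos: [0.5362, 0.0892, 0.044]
tool_rot: [0.723, 0.691, -0.001, -0.0]
ft_force: [-0.9, -3.1, 0.2]
finger_gap: 0.0004
finger_force: 1.5
```

Call:
arm_command(series=[[0, 0.004, 0, 0, 0, 0, 0], [0, 0.008, 0, 0, 0, 0, 0], [0.001, 0.011, 0, 0, 0, 0, 0], [0.001, 0.011, 0, 0, 0, 0, 0]])

```text
t: 12.23
tool_pos: [0.5347, 0.0941, 0.0432]
tool_rot: [0.725, 0.689, -0.007, 0.002]
ft_force: [-17.8, -49.1, 13.4]
finger_gap: -0.0002
finger_force: 25.8
```

Call:
arm_command(series=[[0, 0.003, 0, 0, 0, 0, 0], [0, 0.005, 0, 0, 0, 0, 0], [0, 0.005, 0, 0, 0, 0, 0]])

```text
t: 12.48
tool_pos: [0.5339, 0.0958, 0.043]
tool_rot: [0.725, 0.688, -0.009, 0.004]
ft_force: [-21.8, -75.2, 17.4]
finger_gap: -0.0004
finger_force: 38.7
```

Hard against the stop. Back off, rise and check.

Call:
arm_command(series=[[0, -0.006, 0, 0, 0, 0, 0], [0, -0.02, 0, 0, 0, 0, 0], [0, -0.04, 0, 0, 0, 0, 0], [0, -0.06, 0, 0, 0, 0, 0], [0, -0.06, 0.03, 0, 0, 0, 0], [0, -0.06, 0.06, 0, 0, 0, 0], [0, -0.06, 0.09, 0, 0, 0, 0]])

```text
t: 13.07
tool_pos: [0.5376, 0.0444, 0.1354]
tool_rot: [0.724, 0.69, -0.0, -0.0]
ft_force: [2.1, 0.3, 0.5]
finger_gap: -0.0003
finger_force: 0.0
```

Call:
arm_command(series=[[-0.02, -0.04, 0.02, 0, 0, 0, 0], [-0.05, -0.08, 0.05, 0, 0, 0, 0], [-0.07, -0.11, 0.05, 0, 0, 0, 0], [-0.09, -0.14, 0.05, 0, 0, 0, 0], [-0.11, -0.17, 0.05, 0, 0, 0, 0], [-0.11, -0.19, 0.05, 0, 0, 0, 0], [-0.11, -0.21, 0.05, 0, 0, 0, 0], [-0.11, -0.21, 0.05, 0, 0, 0, 0]])

```text
t: 13.73
tool_pos: [0.4279, -0.168, 0.1846]
tool_rot: [0.724, 0.689, 0.0, 0.001]
ft_force: [0.1, -0.3, -0.8]
finger_gap: -0.0001
finger_force: 0.0
```

```bash
python3 - <<'E'
from h import *
crop("top","c5",210,175,180,135,4)
now=cams.read_camera("top").astype(float)
print(now[209:213,312:330,2].mean(0).astype(int), now[209:213,312:330,0].mean(0).astype(int))
s=read_state();print(s["t"],s["tool_pos"],s["ft_force"])
E
```

```text
[251 251 251 251 251 251 251 251 246 216 151 114 102  94  88  86  87  88] [250 250 250 250 250 250 250 250 247 239 235 236 226 180 121  90  86  85]
13.8333 [ 0.42814284 -0.16557436  0.18433554] [-1.03407251  0.052207    0.27866605]
```

View pics/c5.png

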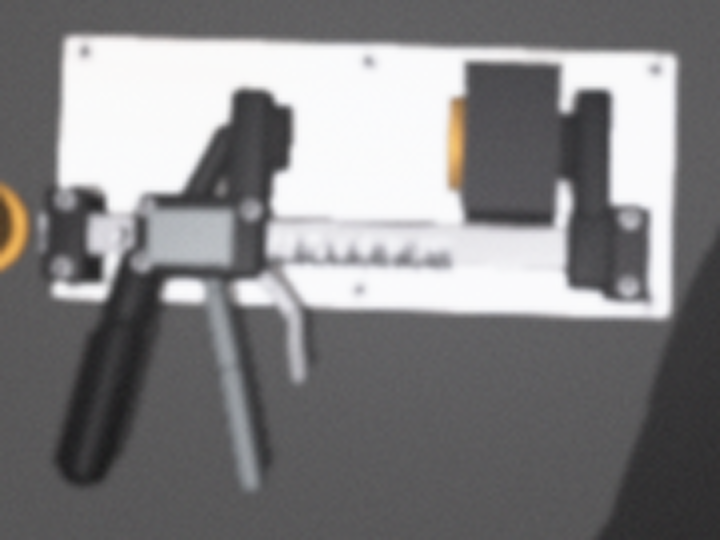

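The head now sits against the stop pin (pin at crop (123,235), housing edge at 135). Using the same edge measurement as at the start, the flange-to-block gap is about 0 mm (visible flange 7.2 mm thick against 7.5 nominal). Nothing else has moved.

```bash
python3 -c "
from plant import order
print(order.job_done())"
```

```text
the job is handed in; nothing more can be done
None
```

The lens cell is pressed home, flush to within about 0.5 mm by camera, and the released jaw is back at its stop; the job is handed in at about 14 s, with a peak of about 80 N at the wrist when the jaw hit the stop.

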